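# Set up the guided stirring rod over the open jar

### The arm

A 7-joint arm with a two-finger parallel gripper is mounted at the origin on the work surface. World frame = base frame: x ahead of the robot, y to its left, z up, the work surface at z = 0. Lengths are in m, angles in degrees, forces in N, time in s.
With the tool pointing down it reaches from about 0.425 to 0.825 m from the base axis. Payload 3.6 kg.
Tool frame: the origin (TCP) lies between the finger pads; the fingertips stand 11 mm ahead of it and the grasp point (between the pads) lies 8 mm behind it; z points along the fingers, y is the line along which they close (so a half turn about z gives the same grasp; the last joint's range is limited). The gripper opens to 93 mm and grips with 3 to 60 N. Pads are 15 mm wide; open, the fingers measure 128 mm over their backs; the gripper's body (75 mm by 188 mm) begins 65 mm behind the grasp point.
Start: joints at [-69.929, 35.231, -0.722, 81.555, 0.464, 63.22, -2.315], TCP at [0.239, 0.604, 0.23] pointing down, gripper open.
Joint ranges: [-178.69, 178.69], [-17.37, 117.87], [-77.05, 75.6], [15.02, 138.74], [-78.02, 258.01], [0.78, 113.62], [-162.83, 162.83]. Speed limits (degrees/s): [159.86, 159.86, 180, 180, 180, 180, 180].

### API

Orientations are given as [roll, pitch, yaw] about the fixed x, y, z axes, in that order (R = Rz(yaw) Ry(pitch) Rx(roll)).
In Python, from rig import r, eyes, sign_off gives the robot as it stands.
- The arm moves only by the tool servo_tool, never from a script. Its argument "series" is a list of rows, each a list of 3 entries, a list of its own where there are three numbers: the shift along the world's x, y, z scaled (see below), then the turn, a rotation vector about the world's x, y, z scaled (see below), then the opening, from -1 (shut) to 1 (fully open). In form: [[[dx, dy, dz], [ax, ay, az], claw], ...]. A call has 1 to 12 rows; each row shifts and turns the commanded pose from where the row before left it; what a row does not reach is not made up. The controller multiplies each number of a shift by 25 mm and each number of a turn by pi rad. A row lasts 1/8 s, in which the tool goes at most 62.5 mm and 10.7 degrees, less where a joint would pass 70% of its speed; a pose out of reach is approached as far as the arm can. A call with a number of a shift or a turn outside -1 to 1 is refused whole. A call with a gripper value outside its range is refused whole. The fingers move at their own pace and stop on an object; "squeeze" is the grip in N (left out, the last holds). Time passes only in rows, so rows that do not move let the fingers close. It gives the time, the measured TCP pose, the force, the opening and the grip force at its end, in the units of the state.
- r.get_obs(): the state, without advancing time (a new reading comes with each control period).
- eyes.read_camera(name): name is "scene" or "top" or "wrist"; returns a dict with "image" (400x640x3 uint8, blue, green, red), "mtx" (3x3 intrinsics, pixels), "camera_from_world" (4x4, takes a point from world to camera coordinates). Camera axes: x right, y down, z forward; pixel columns grow to the right and rows downward; lengths in m; the calibration is good to about 2 mm. A picture is of the moment at which its call begins. There is no depth.
- sign_off(): hands the job in; it is judged then, once.
The state is a dict: "time_s": time; "joint_pos": joint angles; "joint_vel": joint speeds; "tau": joint torques, N m; "tool_pos": TCP position; "tcp_rot": TCP orientation; "wrist_force": force on the tool from outside, world axes, zero at the start; "ft_torque": the same for the moment, N m; "finger_gap": finger opening in m; "gripper_force": force on a finger pad.
Only numpy, scipy, OpenCV 4.12 (cv2) and the standard library are available. Lean on these libraries where they do the work, as an engineer would, in place of code of your own. Each camera call takes 0.05 s, during which the arm holds its last target. There are 200 camera calls.

### The job

Take the mixer's stiff guide arm by its orange knob and swing it until the eye at its end is centred over the open jar. Then lift the blue-handled stirring rod out of the rack and lower it through the eye into the jar, holding it until its collar rests on the eye, and let go. Leave both jars in their seats and everything else where it is.

Things in the scene. Friction and masses are not known exactly. Their poses are not given: they have to be found in the camera images.
- mixer: White jar mixer, fixed. Origin on the table under the vertical hinge of its guide arm. A base plate 270 mm wide and 20 mm high reaches 225 mm towards its -x and carries two jar seats (grey rims 6 mm high, 83 mm across), each 160 mm from the hinge axis, at 0.5 rad to either side of -x. Behind the hinge (its +x, to 155 mm) a console 80 mm high with a screen.
- guide_arm (a joint): Angle of the guide arm about its vertical hinge, rad: 0 points along the mixer's -x, positive turns anticlockwise seen from above (so +0.5 brings the eye over the seat on the mixer's -y side, -0.5 over the one on its +y side); stops at -1 and +1. Stiff (about 5 N at the knob) and stays where it is left.
- guide_hinge (a point): A point on the hinge axis at the height of the eye's top face. The hub is 50 mm across, its top 151 mm above the table.
- guide_knob (a point): Upright orange knob on the guide arm, a round post 16 mm in diameter, 85 mm from the hinge axis. This point is on its axis, 16 mm below its top; the knob stands from 141 to 181 mm above the table, the arm's bar (22 mm wide) below it.
- eye (a point): Centre of the top face of the eye: a dark steel block 38 x 38 x 16 mm at the arm's end with a vertical through hole 13 mm in diameter, 160 mm from the hinge axis. Top face 143 mm, underside 127 mm above the table. Its x axis runs along the arm towards the hinge, z up.
- open_jar: Open white plastic jar, loose in one of the two seats, 70 mm across, 70 mm tall, wall 3 mm, floor 4 mm. Origin at the centre of its underside (20 mm above the table).
- jar_mouth (a point): Centre of the open jar's mouth, level with its rim, 90 mm above the table.
- lidded_jar: White jar with a red lid, loose in the other seat, 74 mm across, 75 mm tall, origin at the centre of its underside. Stays there.
- rack: Aluminium rack, fixed, origin on the table under its centre: a shelf 50 x 190 mm, its top 120 mm above the table, with three holes 13 mm wide in a row along its y, 60 mm apart. Three tools hang in it by their black collars, in any order.
- stir_rod: The stirring rod, loose, 90 g or so, hanging upright in the rack. Origin on its axis at the underside of its black collar (26 mm across, 6 mm thick). Above the collar a round blue grip 18 mm in diameter, from 6 to 51 mm above the origin; below it a round steel shaft 10 mm in diameter, 95 mm long, its end tapered to 5 mm. z points up to the grip.
- rod_tip (a point): Lower end of the stirring rod's shaft, 95 mm below its origin.
- spatula: White-handled spatula hanging in the rack (grip 14 mm across, top 56 mm above its origin). Origin on its axis at its collar's underside. Stays there.
- dip_gauge: Dip gauge with a red ball knob (28 mm across, top 50 mm above its origin) hanging in the rack. Origin on its axis at its collar's underside. Stays there.
- red_jar: Closed white jar with a red lid, 74 mm across, 75 mm tall, on the table beside the mixer, on its left seen from the robot; origin under its centre. A bystander.

How it is judged:
By the outcome, as a careful person would: the job done as asked, in the order asked, and still so for the second after the job is handed in, with the robot touching nothing.
It also fails if it takes over 64 s, if anything falls off the work surface, if the arm or the gripper's body presses on something with over 40 N, if the wrist force passes 120 N, or if a joint passes its speed limit or range.

## Working session

There is one attempt and no reset: what is moved stays moved. The work goes in short steps, Python scripts to look and compute and a tool call to move; the robot and the scene stay as the last step left them, time stands still between calls to the robot, and variables do not carry over. Pictures are saved under pics/ and viewed, at most 10 in all, crops included, and the job is handed in when it is done.

Besides the shell and the picture viewer there is one more tool, called after ">>>" as name([rows], argument=value, ...), one row to a line, values as JSON. servo_tool: Moves the arm, as the interface text tells. Shifts and turns lie within -1 to 1; 1 stands for 25 mm of shift or pi rad of turn. Its arguments: {"type":"object","properties":{"series":{"type":"array","items":{"type":"array"}},"squeeze":{"type":"number"}},"required":["series"]}

```bash
mkdir -p pics; ls; python3 - <<'E'
from rig import r, eyes
import cv2, numpy as np
o=r.get_obs(); print(o)
for n in("scene","top"):
    c=eyes.read_camera(n); cv2.imwrite(f"pics/{n}0.png",c["image"]); print(n,c["mtx"].tolist(),np.round(c["camera_from_world"],3).tolist())
E
```

```text
pics
{'time_s': 0.0, 'joint_pos': array([-69.92967874,  35.28789189,  -0.72200093,  81.64158266,
         0.46334064,  63.21698062,  -2.31597691]), 'joint_vel': array([-0.06334044,  0.01354625,  0.05716809,  0.08628064, -0.08388521,
        0.06798464, -0.0625569 ]), 'tau': array([ 8.31366515e-05, -4.58923781e+01,  2.08926047e-01, -1.65741456e+01,
       -6.11555949e-02,  2.04683194e-02,  2.47197222e-04]), 'tool_pos': array([0.23887771, 0.60369893, 0.22849503]), 'tcp_rot': array([-1.79856418e+02,  1.82973580e-03,  1.58412886e+02]), 'wrist_force': array([-0.28763971, -0.30639524, -0.00543514]), 'ft_torque': array([-0.00521118, -0.02592508,  0.01912356]), 'gripper_force': 0.0, 'finger_gap': 0.09284681218654137}
scene [[407.1496995231089, 0.0, 323.3701738344873], [0.0, 407.1496995231089, 198.45982686970694], [0.0, 0.0, 1.0]] [[0.59, 0.807, 0.003, -0.362], [0.656, -0.477, -0.585, -0.305], [-0.471, 0.347, -0.811, 1.346], [0.0, 0.0, 0.0, 1.0]]
top [[406.8445343588764, 0.0, 323.03246499993656], [0.0, 406.8445343588764, 190.91659499679832], [0.0, 0.0, 1.0]] [[-0.057, -0.998, -0.006, 0.033], [-0.973, 0.057, -0.222, 0.568], [0.222, -0.007, -0.975, 0.998], [0.0, 0.0, 0.0, 1.0]]
```

View pics/scene0.png

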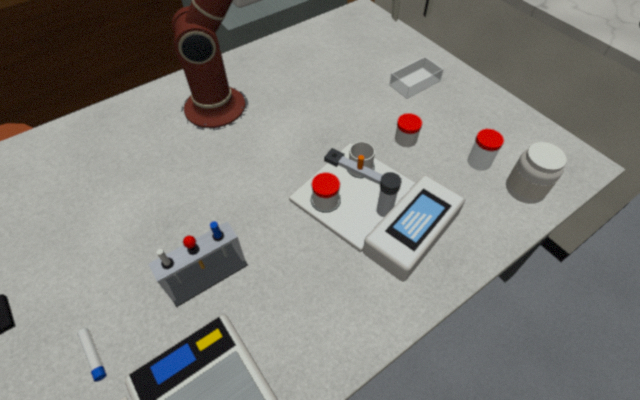

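View pics/top0.png

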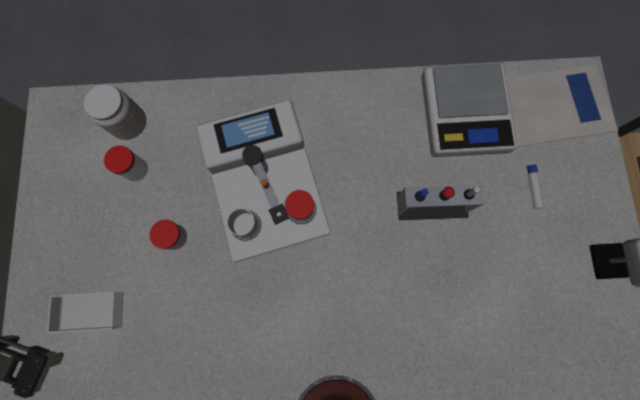

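The scene view shows the orange knob at (361,161), the eye at (334,157), the open jar at (362,152) behind the arm, and the blue grip at (216,231). The top view shows the knob at (265,183), the eye at (279,213), the hub at (253,156), the jar mouth at (243,223), the lidded jar at (299,205), and the blue grip at (423,192).

```bash
cat > h.py <<'E'
from rig import r, eyes
import cv2, numpy as np
def cam(n,save=None):
    c=eyes.read_camera(n)
    if save: cv2.imwrite(f"pics/{save}.png",c["image"])
    return c
def mask(im,kind):
    h=cv2.cvtColor(im,cv2.COLOR_BGR2HSV)
    lo,hi={'blue':((105,150,40),(125,255,255)),'orange':((6,150,80),(18,255,255)),'dark':((0,0,0),(180,255,60))}[kind]
    return cv2.inRange(h,lo,hi)
def blobs(m,box=None,amin=6):
    """(area, cx, cy, x,y,w,h) of blobs in box x0,y0,x1,y1"""
    if box: z=np.zeros_like(m); x0,y0,x1,y1=box; z[y0:y1,x0:x1]=m[y0:y1,x0:x1]; m=z
    n,_,s,c=cv2.connectedComponentsWithStats(m)
    return sorted([(int(s[i,4]),*np.round(c[i],1).tolist(),*s[i,:4].tolist()) for i in range(1,n) if s[i,4]>=amin],reverse=True)
def ray(c,p):
    T=c["camera_from_world"]; R=T[:3,:3]; o=-R.T@T[:3,3]
    d=R.T@np.linalg.inv(c["mtx"])@np.array([p[0],p[1],1.]); return o,d/np.linalg.norm(d)
def plane(c,p,z):
    o,d=ray(c,p); return o+d*(z-o[2])/d[2]
def tri(c1,p1,c2,p2):
    A=[];b=[]
    for c,p in((c1,p1),(c2,p2)):
        o,d=ray(c,p); M=np.eye(3)-np.outer(d,d); A.append(M); b.append(M@o)
    return np.linalg.lstsq(np.vstack(A),np.hstack(b),rcond=None)[0]
def proj(c,P):
    q=c["camera_from_world"]@np.append(P,1); q=c["mtx"]@q[:3]; return q[:2]/q[2]
E
python3 - <<'E'
from h import *
s=cam("scene");t=cam("top")
for n,c,bb,bo,bd in(("s",s,(195,210,240,250),(345,145,375,175),(320,145,345,167)),("t",t,(410,180,435,205),(255,173,277,193),(265,203,292,224))):
    for k,b in(('blue',bb),('orange',bo),('dark',bd)): print(n,k,blobs(mask(c["image"],k),b)[:3])
print("hub t",blobs(mask(t["image"],'dark'),(238,140,270,172))[:2],"s",blobs(mask(s["image"],'dark'),(375,170,405,210))[:2])
K=8
cv2.imwrite("pics/c1.png",np.hstack([cv2.resize(t["image"][140:250,210:320],None,fx=3.6,fy=3.6,interpolation=3),cv2.resize(s["image"][125:235,290:400],None,fx=3.6,fy=3.6,interpolation=3)]))
E
```

```text
s blue [(108, 215.6, 230.1, 211, 222, 11, 17)]
s orange [(69, 360.1, 161.0, 358, 155, 6, 14)]
s dark [(109, 332.1, 158.0, 325, 151, 14, 15)]
t blue [(38, 423.8, 192.1, 421, 189, 7, 7)]
t orange [(24, 263.8, 182.0, 261, 180, 6, 6)]
t dark [(211, 278.6, 213.7, 269, 205, 20, 19)]
hub t [(469, 252.7, 153.6, 238, 140, 29, 32)] s [(230, 389.6, 185.6, 380, 174, 20, 21)]
```

View pics/c1.png

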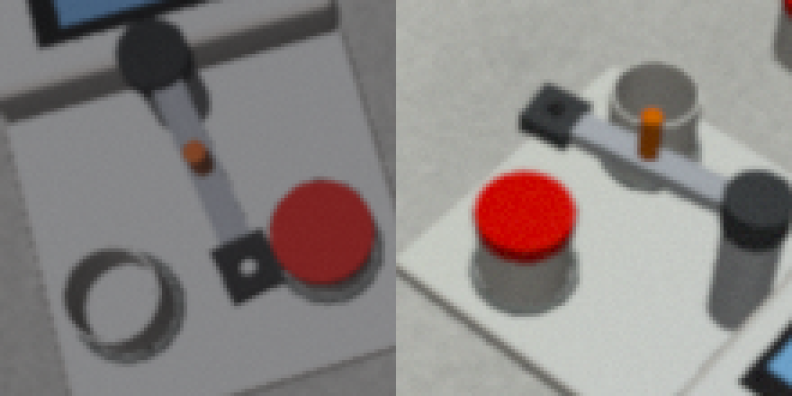

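The crop shows the eye hole at top (279.2,214.2) and scene (334.4,155). The hub top is at (252.8,154.7) and (390.3,181.4), and the jar mouth is at scene (361.9,152). The jar is in the left seat, so the arm must swing away from the lidded jar.

```bash
python3 - <<'E'
from h import *
np.set_printoptions(precision=4,suppress=True)
s=cam("scene");t=cam("top")
hub=tri(t,(252.8,154.7),s,(390.3,181.4)); eye=tri(t,(279.2,214.2),s,(334.4,155))
print("hub",hub,plane(t,(252.8,154.7),.151),plane(s,(390.3,181.4),.151))
print("eye",eye,plane(t,(279.2,214.2),.143),plane(s,(334.4,155),.143))
# knob top centroid: top blob mixes side; scene top of post ~ (361,156.5)
print("knob mid",tri(t,(263.8,182),s,(360.1,161)),"grip mid",tri(t,(423.8,192.1),s,(215.6,230.1)))
print("jar s",plane(s,(361.9,151.9),.09))
# seats/lids
for c,b in((t,(280,185,318,225)),(s,(305,165,345,197))):
    h=cv2.cvtColor(c["image"],cv2.COLOR_BGR2HSV); m=cv2.inRange(h,(0,150,60),(5,255,255))|cv2.inRange(h,(172,150,60),(180,255,255))
    x=blobs(m,b)[0]; print("lid",x,plane(c,x[1:3],.092))
h=(plane(t,(252.8,154.7),.151)+plane(s,(390.3,181.4),.151))/2
j=plane(s,(361.9,151.9),.09); print(np.linalg.norm((j-h)[:2]), proj(t,j))
E
```

```text
hub [0.653  0.169  0.1425] [0.6498 0.167  0.151 ] [0.6576 0.1644 0.151 ]
eye [0.5025 0.1113 0.1388] [0.5004 0.1084 0.143 ] [0.5064 0.1118 0.143 ]
knob mid [0.5751 0.1388 0.1659] grip mid [ 0.533  -0.2369  0.1506]
jar s [0.5043 0.2088 0.09  ]
lid (617, 299.1, 204.3, 286, 191, 28, 28) [0.5316 0.0628 0.092 ]
lid (542, 325.3, 184.7, 312, 173, 28, 24) [0.5378 0.0605 0.092 ]
0.15545411959298064 [241.4707 218.4745]
```

>>> servo_tool([
  [[0.6,-1,0.3],[0,0,0.02],1],
  [[0.6,-1,0.3],[0,0,0.02],1],
  [[0.6,-1,0.3],[0,0,0.02],1],
  [[0.6,-1,0.3],[0,0,0.02],1],
  [[0.6,-1,0.3],[0,0,0.02],1],
  [[0.6,-1,0.3],[0,0,0.02],1],
  [[0.6,-1,0.3],[0,0,0.02],1],
  [[0.6,-1,0.3],[0,0,0.02],1],
  [[0.6,-1,0.3],[0,0,0.02],1],
  [[0.6,-1,0.3],[0,0,0.02],1],
  [[0.6,-1,0.3],[0,0,0.02],1],
  [[0.6,-1,0.3],[0,0,0.02],1],
])

```text
time_s: 1.8
tool_pos: [0.4195, 0.3034, 0.32]
tcp_rot: [-180.0, 0.0, -158.3]
wrist_force: [0.5, -0.3, 1.0]
finger_gap: 0.0929
gripper_force: 0.0
```

>>> servo_tool([
  [[0.6,-1,0],[0,0,0],1],
  [[0.6,-1,0],[0,0,0],1],
  [[0.6,-1,0],[0,0,0],1],
  [[0.6,-1,0],[0,0,0],1],
  [[0.6,-1,0],[0,0,0],1],
  [[0.6,0,0],[0,0,0],1],
  [[0,0,0],[0,0,0],1],
  [[0,0,0],[0,0,0],1],
])

```text
time_s: 2.8
tool_pos: [0.5084, 0.1811, 0.3194]
tcp_rot: [179.9, -0.0, -158.2]
wrist_force: [-0.3, -0.3, 0.1]
finger_gap: 0.093
gripper_force: 0.0
```

```bash
python3 - <<'E'
from h import *
c=cam("wrist","w1"); o=r.get_obs(); print(o["time_s"],o["tool_pos"],o["tcp_rot"])
R=c["camera_from_world"][:3,:3]; print(-R.T@c["camera_from_world"][:3,3], R[2])
for n,P in(("knobtop",(.575,.139,.181)),("eye",(.5034,.110,.143)),("hub",(.6537,.1657,.151)),("jar",(.504,.209,.09))): print(n,proj(c,P))
print(blobs(mask(c["image"],'orange'))[:3])
E
```

```text
2.85 [0.50833926 0.1809688  0.31955532] [ 1.79952926e+02 -2.68851125e-02 -1.58230571e+02]
[0.44180964 0.15476113 0.47433349] [ 0.23564152  0.09456692 -0.96722809]
knobtop [249.0738496  245.65201671]
eye [252.06538096 158.34612435]
hub [254.53841486 306.51648634]
jar [340.37593466 184.46979424]
[]
```

View pics/w1.png

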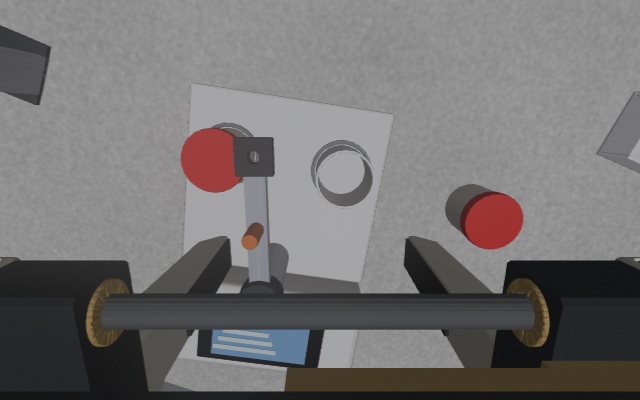

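The wrist view shows the knob top near (250,242), the eye hole near (254,157), and the jar mouth near (342,173), about 10 px off my first jar estimate. The lidded jar is at (213,160). I'll take exact circles, plus a second wrist view.

>>> servo_tool([
  [[-0.8,0,0.4],[0,0,0],1],
  [[-0.8,0,0.4],[0,0,0],1],
  [[-0.8,0,0.4],[0,0,0],1],
  [[0,0,0],[0,0,0],1],
  [[0,0,0],[0,0,0],1],
])

```text
time_s: 3.48
tool_pos: [0.4494, 0.1796, 0.3494]
tcp_rot: [-180.0, 0.0, -158.4]
wrist_force: [0.5, 0.7, 0.2]
finger_gap: 0.0931
gripper_force: 0.0
```

```bash
python3 - <<'E'
from h import *
c=cam("wrist","w2"); print(c["mtx"].tolist()); np.save("w2.npy",c["camera_from_world"])
im=cv2.imread("pics/w1.png")
for i in(im,c["image"]):
    h=cv2.cvtColor(i,cv2.COLOR_BGR2HSV); print(blobs(cv2.inRange(h,(4,90,60),(20,255,255)),(230,100,290,300))[:2])
a=cv2.resize(im[130:270,170:390],None,fx=3.6,fy=3.6,interpolation=2)
for n,P in(("knobtop",(.575,.139,.181)),("eye",(.5034,.110,.143)),("jar",(.504,.209,.09))): print(n,proj(c,P))
y0=60;b=cv2.resize(c["image"][100:170+70,170:390],None,fx=3.6,fy=3.6,interpolation=2)
cv2.imwrite("pics/c2.png",a[:, :]);cv2.imwrite("pics/c3.png",c["image"])
E
```

```text
[[333.71883780599467, 0.0, 317.27924251401515], [0.0, 333.71883780599467, 203.4911654741855], [0.0, 0.0, 1.0]]
[(378, 252.0, 236.2, 242, 223, 21, 27)]
[(345, 241.7, 273.3, 232, 260, 20, 27)]
knobtop [238.691716   283.54305804]
eye [241.69380058 204.58432049]
jar [322.80133187 221.49264359]
```

View pics/c2.png

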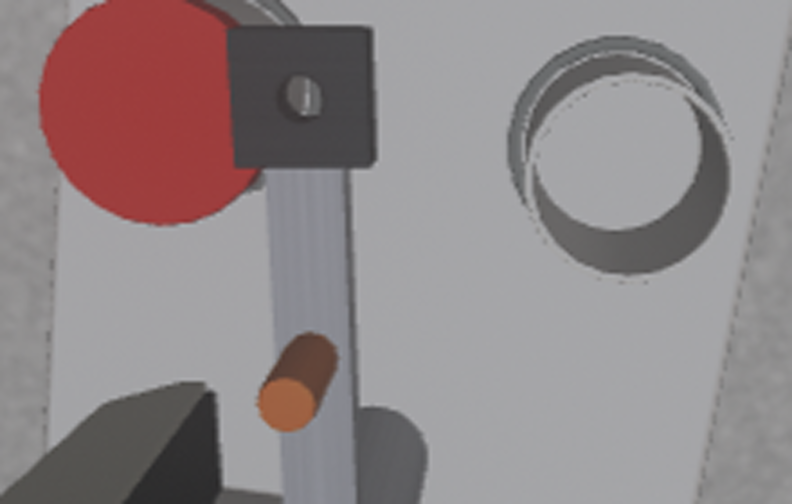

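```bash
python3 - <<'E'
from h import *
np.set_printoptions(precision=4,suppress=True)
c2=cam("wrist"); im=c2["image"]
c1=dict(mtx=c2["mtx"],camera_from_world=c2["camera_from_world"].copy())
R=c2["camera_from_world"][:3,:3]; c1["camera_from_world"][:3,3]=-R@np.array([0.44180964,0.15476113,0.47433349])
print("knob tri",tri(c1,(249.7,242.2),c2,(239.4,279.6)),plane(c1,(249.7,242.2),.181),plane(c2,(239.4,279.6),.181))
g=cv2.cvtColor(im,cv2.COLOR_BGR2GRAY)
# hole: outer contour of block top (dark) in W2 plus hole blob
m=cv2.inRange(g,0,85); print(blobs(m,(205,170,285,235),50)[:3])
print("eye",plane(c1,(253.6,156.9),.143),"jar w1",plane(c1,(344.7,178.1),.09))
for k in range(2):
    x=cv2.HoughCircles(cv2.GaussianBlur(g[170:270,270:390],(3,3),0),cv2.HOUGH_GRADIENT,1,3,param1=60,param2=14,minRadius=22,maxRadius=32)
if x is not None:
    for q in x[0][:5]: print(q+[270,170,0],plane(c2,(q[:2]+[270,170]),.09))
cv2.imwrite("pics/c4.png",cv2.resize(im[150:300,190:400],None,fx=3.6,fy=3.6,interpolation=2))
E
```

```text
knob tri [0.5766 0.1373 0.1699] [0.5717 0.1377 0.181 ] [0.5701 0.138  0.181 ]
[(1363, 240.7, 199.7, 205, 171, 57, 51)]
eye [0.5016 0.1104 0.143 ] jar w1 [0.4955 0.2102 0.09  ]
[326.5 215.5  24.6] [0.4946 0.2101 0.09  ]
[326.5 208.5  31.4] [0.4859 0.2066 0.09  ]
[325.5 202.5  26.6] [0.4789 0.2024 0.09  ]
[322.5 200.5  23.4] [0.4779 0.1979 0.09  ]
[329.5 202.5  24.6] [0.477  0.2072 0.09  ]
```

View pics/c4.png

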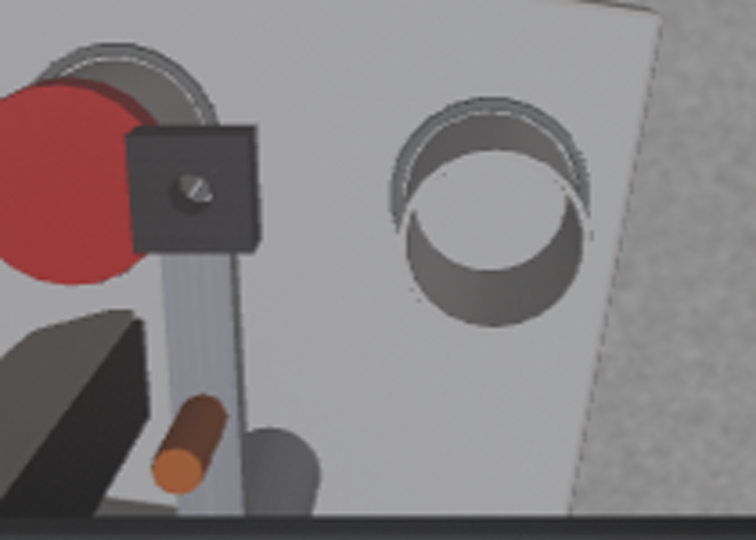

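The second wrist view puts the jar mouth at (327.5,216) and the knob top at (239,281). The resulting world estimates (x,y) are:

- Hinge: (0.6505,0.169)
- Knob: (0.5714,0.138)
- Jar: (0.495,0.2105)

The arm needs to swing about -36.5°.

>>> servo_tool([
  [[0.81,-0.28,-0.5],[0,0,0],1],
  [[0.81,-0.28,-0.5],[0,0,0],1],
  [[0.81,-0.28,-0.5],[0,0,0],1],
  [[0.81,-0.28,-0.5],[0,0,0],1],
  [[0.81,-0.28,-0.5],[0,0,0],1],
  [[0.81,-0.28,-0.5],[0,0,0],1],
  [[0,0,0],[0,0,0],0.2],
  [[0,0,-0.9],[0,0,0],0],
  [[0,0,-0.9],[0,0,0],0],
  [[0,0,-0.9],[0,0,0],0],
  [[0,0,-0.9],[0,0,0],0],
  [[0,0,-0.9],[0,0,0],0],
])

```text
time_s: 5.08
tool_pos: [0.5705, 0.1378, 0.1618]
tcp_rot: [180.0, 0.0, -158.4]
wrist_force: [0.2, -0.6, -0.6]
finger_gap: 0.0468
gripper_force: 0.0
```

>>> servo_tool([
  [[0,0,-0.2],[0,0,0],0],
  [[0,0,0],[0,0,0],0],
  [[0,0,0],[0,0,0],-0.5],
  [[0,0,0],[0,0,0],-1],
  [[0,0,0],[0,0,0],-1],
  [[0,0,0],[0,0,0],-1],
  [[0,0,0],[0,0,0],-1],
  [[0,0,0],[0,0,0],-1],
], squeeze=12)

```text
time_s: 6.08
tool_pos: [0.5709, 0.1372, 0.1575]
tcp_rot: [-180.0, 0.0, -158.4]
wrist_force: [-0.2, -1.2, 2.8]
finger_gap: 0.016
gripper_force: 12.0
```

>>> servo_tool([
  [[-0.062,0.17,0],[0,0,-0.0169],-1],
  [[-0.053,0.173,0],[0,0,-0.0169],-1],
  [[-0.043,0.175,0],[0,0,-0.0169],-1],
  [[-0.034,0.177,0],[0,0,-0.0169],-1],
  [[-0.025,0.179,0],[0,0,-0.0169],-1],
  [[-0.015,0.18,0],[0,0,-0.0169],-1],
  [[-0.005,0.18,0],[0,0,-0.0169],-1],
  [[0.004,0.18,0],[0,0,-0.0169],-1],
  [[0.014,0.18,0],[0,0,-0.0169],-1],
  [[0.023,0.179,0],[0,0,-0.0169],-1],
  [[0.033,0.178,0],[0,0,-0.0169],-1],
  [[0.042,0.176,0],[0,0,-0.0169],-1],
])

```text
time_s: 7.58
tool_pos: [0.5669, 0.1871, 0.1574]
tcp_rot: [-179.7, -0.1, 164.9]
wrist_force: [-1.9, -5.8, 5.3]
finger_gap: 0.0158
gripper_force: 12.0
```

>>> servo_tool([
  [[0,0,0],[0,0,0],-1],
  [[0,0,0],[0,0,0],-1],
  [[0,0,0],[0,0,0],-1],
])

```text
time_s: 7.95
tool_pos: [0.5671, 0.1882, 0.1574]
tcp_rot: [-179.8, -0.0, 165.0]
wrist_force: [-2.5, -3.9, 5.2]
finger_gap: 0.0156
gripper_force: 12.0
```

```bash
python3 - <<'E'
from h import *
c=cam("wrist"); o=r.get_obs(); print(o["tool_pos"],o["tcp_rot"],o["wrist_force"])
print(proj(c,(.495,.2105,.143)),proj(c,(.495,.2105,.09)))
cv2.imwrite("pics/w3.png",c["image"])
E
```

```text
[0.56712344 0.18822594 0.15742687] [-1.79811664e+02 -4.76392068e-02  1.65013379e+02] [-3.17590755 -3.41688199  5.14933966]
[324.28609601 107.6913044 ] [322.93880961 109.64621464]
```

View pics/w3.png

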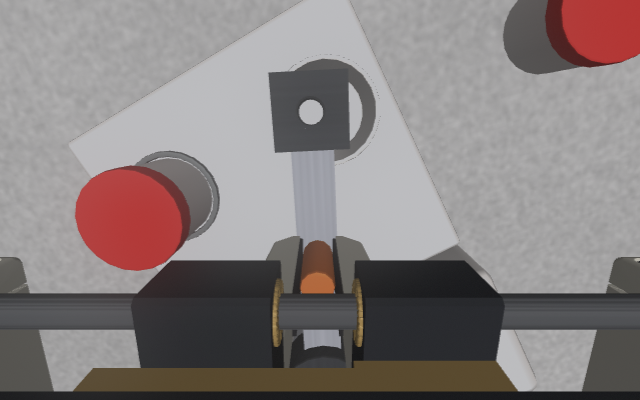

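The eye hole is at (311,111) against a jar-centre prediction of (324,108), so the swing is about 6 mm short. I'll push on a little.

>>> servo_tool([
  [[0.017,0.064,0],[0,0,-0.006],-1],
  [[0.017,0.064,0],[0,0,-0.006],-1],
  [[0,0,0],[0,0,0],-1],
  [[0,0,0],[0,0,0],-1],
  [[0,0,0],[0,0,0],-1],
])

```text
time_s: 8.62
tool_pos: [0.5678, 0.1913, 0.1574]
tcp_rot: [-179.8, -0.1, 162.9]
wrist_force: [-2.4, -3.9, 5.5]
finger_gap: 0.0155
gripper_force: 12.0
```

```bash
cat > eye.py <<'E'
from h import *
np.set_printoptions(precision=4,suppress=True)
def hole(c,box):
    g=cv2.cvtColor(c["image"],cv2.COLOR_BGR2GRAY); m=cv2.inRange(g,0,100)
    z=np.zeros_like(m); x0,y0,x1,y1=box; z[y0:y1,x0:x1]=m[y0:y1,x0:x1]
    cs,h=cv2.findContours(z,cv2.RETR_CCOMP,cv2.CHAIN_APPROX_NONE)
    return [(cv2.minEnclosingCircle(k)) for k,q in zip(cs,h[0]) if q[3]>=0 and 60<cv2.contourArea(k)<900]
E
python3 - <<'E'
from eye import *
c=cam("wrist","w4"); print(r.get_obs()["tool_pos"])
for (p,rad) in hole(c,(265,60,390,160)): print(p,rad,plane(c,p,.143))
print(proj(c,(.495,.2105,.143)))
E
```

```text
[0.5678 0.1914 0.1574]
(310.5454406738281, 111.60606384277344) 13.617074966430664 [0.4964 0.2093 0.143 ]
(349.0, 111.5) 21.52334213256836 [0.5019 0.2273 0.143 ]
[312.0048 108.0106]
```

The eye is now within 1 mm of the jar centre. Next I release, rise, and check it again on the way to the rack.

>>> servo_tool([
  [[0,0,0],[0,0,0],-0.5],
  [[0,0,0],[0,0,0],-0.1],
  [[0,0,0],[0,0,0],-0.1],
  [[0,0,0],[0,0,0],-0.1],
  [[0,0,0.8],[0,0,0],-0.1],
  [[0,0,1],[0,0,0],-0.1],
  [[-0.5,0,1],[0,0,0],0],
  [[-0.8,0,1],[0,0,0],0],
  [[-0.8,0,1],[0,0,0],0],
  [[-0.5,0,1],[0,0,0],0],
  [[0,0,0],[0,0,0],0],
  [[0,0,0],[0,0,0],0],
])

```text
time_s: 10.18
tool_pos: [0.5035, 0.1936, 0.3012]
tcp_rot: [-179.9, -0.0, 162.9]
wrist_force: [-0.0, -0.9, 0.0]
finger_gap: 0.0464
gripper_force: 0.0
```

```bash
python3 - <<'E'
from eye import *
c=cam("wrist","w5"); print(r.get_obs()["tool_pos"])
q=proj(c,(.4964,.2093,.143)); print(q, c["image"].shape); x,y=map(int,q)
for (p,rad) in hole(c,(x-50,y-50,x+50,y+50)): print(p,rad,plane(c,p,.143))
h=cv2.cvtColor(c["image"],cv2.COLOR_BGR2HSV); b=blobs(cv2.inRange(h,(4,90,60),(20,255,255)),None,30)[:2]; print(b,proj(c,(.568,.191,.181)))
E
```

```text
[0.5034 0.1935 0.3008]
[331.8324 181.1464] (400, 640, 3)
(331.0, 179.0) 7.280210018157959 [0.4942 0.2091 0.143 ]
[(10812, 388.1, 377.7, 157, 361, 445, 30), (829, 206.8, 313.1, 198, 279, 24, 68)] [336.6774 269.9434]
```

>>> servo_tool([
  [[0.067,-0.95,0.05],[0,0,-0.0225],0],
  [[0.067,-0.95,0.05],[0,0,-0.0225],0],
  [[0.067,-0.95,0.05],[0,0,-0.0225],0],
  [[0.067,-0.95,0.05],[0,0,-0.0225],0],
  [[0.067,-0.95,0.05],[0,0,-0.0225],0],
  [[0.067,-0.95,0.05],[0,0,-0.0225],0],
  [[0.067,-0.95,0.05],[0,0,-0.0225],0],
  [[0.067,-0.95,0.05],[0,0,-0.0225],0],
  [[0.067,-0.95,0.05],[0,0,-0.0225],0],
  [[0.067,-0.95,0.05],[0,0,-0.0225],0],
  [[0.067,-0.95,0.05],[0,0,-0.0225],0],
  [[0.067,-0.95,0.05],[0,0,-0.0225],0],
])

```text
time_s: 11.72
tool_pos: [0.5237, -0.0928, 0.3172]
tcp_rot: [-180.0, 0.0, 114.1]
wrist_force: [0.2, -0.8, 0.5]
finger_gap: 0.0464
gripper_force: 0.0
```

>>> servo_tool([
  [[0.067,-0.95,0.05],[0,0,-0.0225],0],
  [[0.067,-0.95,0.05],[0,0,-0.0225],0],
  [[0.067,-0.95,0.05],[0,0,-0.0225],0],
  [[0.067,-0.95,0.05],[0,0,-0.0225],0],
  [[0.067,-0.95,0.05],[0,0,-0.0225],0],
  [[0.067,-0.95,0.05],[0,0,-0.0225],0],
  [[0,0,0],[0,0,0],0],
  [[0,0,0],[0,0,0],0],
])

```text
time_s: 12.72
tool_pos: [0.5338, -0.2329, 0.3244]
tcp_rot: [-180.0, -0.1, 90.1]
wrist_force: [0.4, -0.1, 0.1]
finger_gap: 0.0464
gripper_force: 0.0
```

```bash
python3 - <<'E'
from eye import *
c=cam("wrist","w6"); o=r.get_obs(); print(o["tool_pos"],o["tcp_rot"])
np.save("w6.npy",c["camera_from_world"])
print(blobs(mask(c["image"],'blue'),None,60)[:3],proj(c,(.533,-.237,.171)))
s=cam("scene"); t=cam("top")
for n,k in(("s",s),("t",t)):
  print(n,blobs(mask(k["image"],'orange'))[:3])
E
```

```text
[ 0.5339 -0.2325  0.3244] [-179.9859   -0.0799   90.1576]
[] [318.0496 196.5984]
s [(332, 11.9, 129.0, 0, 123, 32, 17), (60, 375.7, 151.4, 373, 145, 7, 14), (27, 128.5, 14.9, 123, 11, 13, 8)]
t [(23, 241.6, 184.9, 239, 183, 6, 5)]
```

View pics/w6.png

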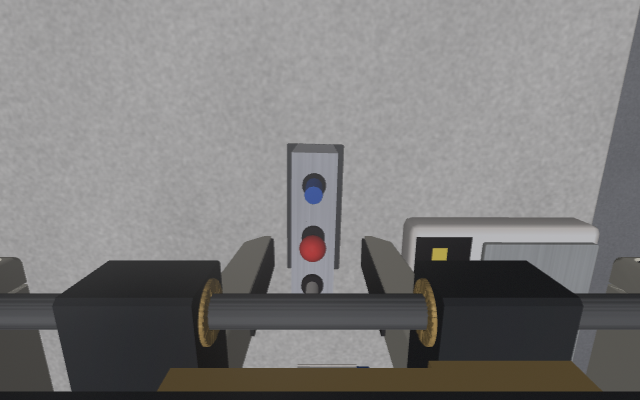

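The wrist view shows the rack aligned with the tool. The blue grip top is at (313,195), with its neighbours at (312,249) and (312,288). Next is a lower second view for height.

>>> servo_tool([
  [[0,-0.6,-0.5],[0,0,0],0],
  [[0,-0.6,-0.5],[0,0,0],0],
  [[0,0,0],[0,0,0],0],
  [[0,0,0],[0,0,0],0],
])

```text
time_s: 13.38
tool_pos: [0.5336, -0.2639, 0.2994]
tcp_rot: [-180.0, -0.0, 90.0]
wrist_force: [0.0, 0.1, 0.6]
finger_gap: 0.0464
gripper_force: 0.0
```

```bash
python3 - <<'E'
from eye import *
c2=cam("wrist","w7"); o=r.get_obs(); print(o["tool_pos"],o["tcp_rot"])
c1=dict(c2); c1["image"]=cv2.imread("pics/w6.png"); c1["camera_from_world"]=np.load("w6.npy")
P=[]
for c in(c1,c2):
    h=cv2.cvtColor(c["image"],cv2.COLOR_BGR2HSV)
    # bright top face only, then whole grip
    top=cv2.inRange(h,(100,100,125),(130,255,255)); al=cv2.inRange(h,(100,70,30),(130,255,255))
    b=blobs(top,(285,120,345,290),20)[:2]; print(b,blobs(al,(285,120,345,290),20)[:2]); P.append(b[0][1:3])
print(tri(c1,P[0],c2,P[1]))
for c,p in zip((c1,c2),P): print(plane(c,p,.171))
E
```

```text
[ 0.5338 -0.2636  0.2997] [179.9875  -0.0186  90.0603]
[(243, 313.1, 194.8, 305, 186, 18, 18)] [(380, 313.2, 191.2, 304, 178, 19, 26)]
[(311, 313.0, 166.1, 303, 156, 21, 21)] [(408, 313.1, 164.0, 303, 151, 21, 26)]
[ 0.5284 -0.2355  0.17  ]
[ 0.5283 -0.2352  0.171 ]
[ 0.5284 -0.2353  0.171 ]
```

>>> servo_tool([
  [[-0.104,0.565,-0.3],[0,0,0],0],
  [[-0.104,0.565,-0.3],[0,0,0],0],
  [[0,0,0],[0,0,0],0],
  [[0,0,-0.9],[0,0,0],0],
  [[0,0,-0.9],[0,0,0],0],
  [[0,0,-0.9],[0,0,0],0],
  [[0,0,-0.9],[0,0,0],0],
  [[0,0,-0.9],[0,0,0],0],
  [[0,0,-0.9],[0,0,0],0],
  [[0,0,-0.3],[0,0,0],0],
  [[0,0,0],[0,0,0],0],
  [[0,0,0],[0,0,0],0],
])

```text
time_s: 14.92
tool_pos: [0.529, -0.2359, 0.1431]
tcp_rot: [179.9, 0.1, 90.1]
wrist_force: [0.3, 0.2, 0.3]
finger_gap: 0.0467
gripper_force: 0.0
```

>>> servo_tool([
  [[0,0,0],[0,0,0],-0.5],
  [[0,0,0],[0,0,0],-1],
  [[0,0,0],[0,0,0],-1],
  [[0,0,0],[0,0,0],-1],
  [[0,0,0],[0,0,0],-1],
  [[0,0,0],[0,0,0],-1],
], squeeze=20)

```text
time_s: 15.68
tool_pos: [0.5287, -0.2355, 0.1423]
tcp_rot: [180.0, 0.0, 90.1]
wrist_force: [0.7, -0.1, 1.8]
finger_gap: 0.0178
gripper_force: 20.0
```

>>> servo_tool([
  [[0,0,0.2],[0,0,0],-1],
  [[0,0,0.5],[0,0,0],-1],
  [[0,0,0.8],[0,0,0],-1],
  [[0,0,0.8],[0,0,0],-1],
  [[0,0,0.8],[0,0,0],-1],
  [[0,0,0.8],[0,0,0],-1],
  [[0,0,0.8],[0,0,0],-1],
  [[0,0,0.8],[0,0,0],-1],
  [[0,0,0.8],[0,0,0],-1],
  [[0,0,0.8],[0,0,0],-1],
  [[0,0,0.5],[0,0,0],-1],
  [[0,0,0],[0,0,0],-1],
])

```text
time_s: 17.18
tool_pos: [0.5283, -0.2358, 0.3331]
tcp_rot: [179.9, 0.0, 90.0]
wrist_force: [0.8, 0.3, -1.2]
finger_gap: 0.0174
gripper_force: 20.0
```

>>> servo_tool([
  [[-0.03,0.4,0],[0,0,0],-1],
  [[-0.065,0.9,0],[0,0,0],-1],
  [[-0.065,0.9,0],[0,0,0],-1],
  [[-0.065,0.9,0],[0,0,0],-1],
  [[-0.065,0.9,0],[0,0,0],-1],
  [[-0.065,0.9,0],[0,0,0],-1],
  [[-0.065,0.9,0],[0,0,0],-1],
  [[-0.065,0.9,0],[0,0,0],-1],
  [[-0.065,0.9,0],[0,0,0],-1],
  [[-0.065,0.9,0],[0,0,0],-1],
  [[-0.065,0.9,0],[0,0,0],-1],
  [[-0.065,0.9,0],[0,0,0],-1],
])

```text
time_s: 18.68
tool_pos: [0.5087, 0.0236, 0.3312]
tcp_rot: [-179.9, -0.0, 90.1]
wrist_force: [-0.1, 0.6, -0.8]
finger_gap: 0.0178
gripper_force: 20.0
```

>>> servo_tool([
  [[-0.065,0.9,0],[0,0,0],-1],
  [[-0.065,0.9,0],[0,0,0],-1],
  [[-0.065,0.9,0],[0,0,0],-1],
  [[-0.065,0.9,0],[0,0,0],-1],
  [[-0.065,0.9,0],[0,0,0],-1],
  [[-0.065,0.9,0],[0,0,0],-1],
  [[-0.065,0.9,0],[0,0,0],-1],
  [[-0.125,1,0],[0,0,0],-1],
  [[0,0,0],[0,0,0],-1],
  [[0,0,0],[0,0,0],-1],
  [[0,0,0],[0,0,0],-1],
])

```text
time_s: 20.05
tool_pos: [0.4954, 0.2029, 0.3321]
tcp_rot: [-180.0, 0.0, 89.9]
wrist_force: [0.2, -0.3, -1.3]
finger_gap: 0.0177
gripper_force: 20.0
```

```bash
python3 - <<'E'
from eye import *
w=cam("wrist"); s=cam("scene"); o=r.get_obs(); print(o["tool_pos"],o["tcp_rot"])
p=o["tool_pos"]; tip=p-[0,0,.117]; print("pred tip w",proj(w,tip),"s",proj(s,tip)); e=(.4955,.2092,.143); print("eye w",proj(w,e),"s",proj(s,e),"jar w",proj(w,(.495,.2105,.09)))
x,y=map(int,proj(s,e))
a=cv2.resize(w["image"][60:310,215:415],None,fx=2,fy=2,interpolation=2)
b=cv2.resize(s["image"][y-65:y+35,x-40:x+40],None,fx=5,fy=5,interpolation=2); print(x-40,y-65)
cv2.imwrite("pics/w8.png",np.hstack([a,b[:500]]))
E
```

```text
[0.4954 0.2033 0.3322] [179.9993   0.0144  89.9362]
pred tip w [319.1055 201.2344] s [361.9398 116.4745]
eye w [318.8338 178.5446] s [361.4884 136.1442] jar w [318.2507 169.3251]
321 71
```

View pics/w8.png

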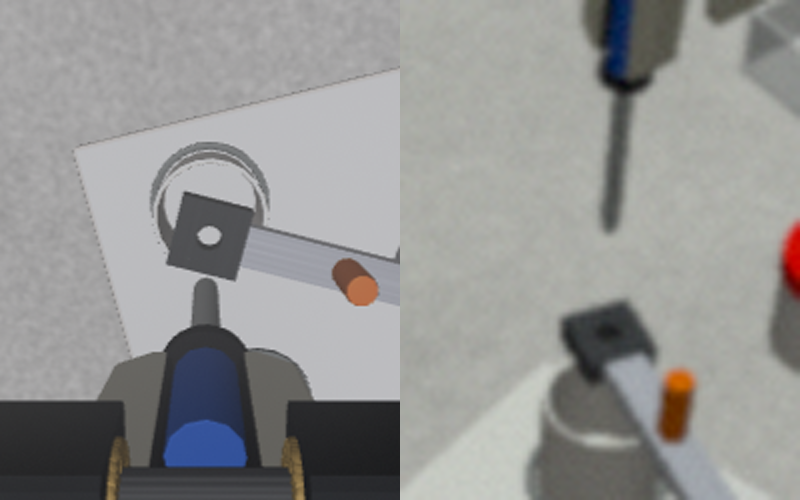

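The wrist crop puts the hole at (319.5,178) and the rod tip at (317.5,200.5), and the scene view agrees with the predictions. The tip needs about +1.5 to 2 mm in x and +6 mm in y. I'll descend to just above the eye and measure again.

>>> servo_tool([
  [[0.03,0.12,-0.4],[0,0,0],-1],
  [[0.03,0.12,-0.5],[0,0,0],-1],
  [[0,0,-0.5],[0,0,0],-1],
  [[0,0,-0.5],[0,0,0],-1],
  [[0,0,-0.5],[0,0,0],-1],
  [[0,0,0],[0,0,0],-1],
  [[0,0,0],[0,0,0],-1],
])

```text
time_s: 21.02
tool_pos: [0.4971, 0.2105, 0.2724]
tcp_rot: [180.0, -0.0, 90.0]
wrist_force: [-0.3, 0.1, -1.2]
finger_gap: 0.0178
gripper_force: 20.0
```

```bash
python3 - <<'E'
from eye import *
w=cam("wrist","w9"); o=r.get_obs(); print(o["tool_pos"],o["wrist_force"])
p=o["tool_pos"]; tip=p-[0,0,.117]; e=(.4955,.2092,.143); print("pred tip",proj(w,tip),"eye",proj(w,e))
x,y=map(int,proj(w,e)); g=cv2.cvtColor(w["image"],cv2.COLOR_BGR2GRAY)
print(g[y-30:y+40:3, x-24:x+25:2]); print(x-24,y-30)
E
```

```text
[0.4972 0.2105 0.2726] [-0.2173 -0.3985 -1.5132]
pred tip [319.0859 201.8858] eye [317.0702 199.7563]
[[175 190 190 190 190 190 190 190 190 190 190 190 190 190 190 190 190 190
  190 190 190 190 190 190 190]
 [190 190 190 190 190  69  92 163 189 190 190 190 190 190 190 189 189 190
  190 189 190 190 190 190 191]
 [189 190 190 190 176  82  78  71  69  69  69  68  91 163 189 190 190 190
  190 190 190 190 190 190 190]
 [162 190 190 190 101  81  81  82  81  81  83  80  76  69  68  68  67  68
   98 162 190 189 190 190 190]
 [117 190 190 184  82  81  81  81  81  81  82  80  80  81  81  81  81  80
   75  67  67  68  67  67 109]
 [ 90 189 189 173  82  81  82  80  80  82  80  80  79  81  80  81  80  80
   80  81  80  80  81  80  75]
 [ 91  91 190 100  81  81  81  80  80  81  80  80  80  80  80  80  80  79
   79  80  80  81  80  80  81]
 [ 92  93  92  81  81  81  81  79  81  80  80  80  79  80  80  79  79  79
   79  80  80  80  79  80  80]
 [ 92  93  89  80  80  80  79  79  80  79  77 105 158 152  96  80  78  78
   79  79  80  79  79  80  80]
 [ 92  93  80  80  81  80  79  80  80 100 190 189 189
[... 830 characters left out ...]
97  95  93  89  85  78  76  75
   76  75  75 189 189 189 189]
 [189 188 188 188 189 189 188 188 175  65  52  51  51  51  50  51  77  74
   74  76 101 189 189 189 189]
 [188 189 188 188 188 175  51  52  52  53  53  55  54  54  54  53  48  50
   49 132 188 189 189 189 189]
 [189 189 188 188  70  52  55  55  54  55  54  53  53  54  53  53  53  53
   53  49  47 188 189 188 189]
 [189 188 175  51  55  54  54  53  54  53  53  54  53  52  52  52  52  53
   53  52  52  47 131 189 188]
 [188 180  52  55  54  54  53  53  58  62  62  60  61  61  59  59  55  51
   52  50  52  51  48 188 188]
 [103 103  96  52  53  54  54  62  61  61  61  60  61  60  59  58  57  56
   52  50  50  49  77 102 102]]
293 169
```

Tip and hole agree in x to within 0.5 mm, and y needs about -1.3 mm. I'll start the insertion gently.

>>> servo_tool([
  [[0,-0.05,0],[0,0,0],-1],
  [[0,0,-0.2],[0,0,0],-1],
  [[0,0,-0.2],[0,0,0],-1],
  [[0,0,-0.2],[0,0,0],-1],
  [[0,0,-0.2],[0,0,0],-1],
  [[0,0,-0.2],[0,0,0],-1],
  [[0,0,-0.2],[0,0,0],-1],
  [[0,0,0],[0,0,0],-1],
])

```text
time_s: 22.08
tool_pos: [0.4965, 0.2092, 0.2417]
tcp_rot: [-179.9, 0.0, 90.1]
wrist_force: [0.8, 0.0, -1.4]
finger_gap: 0.0177
gripper_force: 20.0
```

>>> servo_tool([
  [[0,0,-0.3],[0,0,0],-1],
  [[0,0,-0.3],[0,0,0],-1],
  [[0,0,-0.3],[0,0,0],-1],
  [[0,0,-0.3],[0,0,0],-1],
  [[0,0,-0.3],[0,0,0],-1],
  [[0,0,-0.3],[0,0,0],-1],
  [[0,0,-0.3],[0,0,0],-1],
  [[0,0,-0.3],[0,0,0],-1],
  [[0,0,-0.3],[0,0,0],-1],
  [[0,0,0],[0,0,0],-1],
])

```text
time_s: 23.32
tool_pos: [0.4964, 0.2091, 0.174]
tcp_rot: [-179.9, 0.0, 90.1]
wrist_force: [0.3, 0.0, -1.8]
finger_gap: 0.0176
gripper_force: 20.0
```

>>> servo_tool([
  [[0,0,-0.1],[0,0,0],-1],
  [[0,0,-0.1],[0,0,0],-1],
  [[0,0,-0.08],[0,0,0],-1],
  [[0,0,-0.04],[0,0,0],-1],
  [[0,0,0],[0,0,0],-1],
])

```text
time_s: 23.95
tool_pos: [0.4968, 0.2093, 0.1666]
tcp_rot: [-180.0, -0.0, 90.1]
wrist_force: [-0.5, 0.6, -1.2]
finger_gap: 0.0177
gripper_force: 20.0
```

Down to contact in small steps.

>>> servo_tool([
  [[0,0,-0.04],[0,0,0],-1],
  [[0,0,-0.04],[0,0,0],-1],
  [[0,0,0],[0,0,0],-1],
])

```text
time_s: 24.32
tool_pos: [0.4969, 0.2093, 0.1653]
tcp_rot: [180.0, -0.0, 90.0]
wrist_force: [-1.1, -0.4, 4.6]
finger_gap: 0.0174
gripper_force: 20.0
```

>>> servo_tool([
  [[0,0,-0.03],[0,0,0],-1],
  [[0,0,0],[0,0,0],-1],
])

```text
time_s: 24.58
tool_pos: [0.4969, 0.2093, 0.1652]
tcp_rot: [180.0, -0.1, 90.0]
wrist_force: [-2.5, 0.1, 8.3]
finger_gap: 0.0176
gripper_force: 20.0
```

The collar is seated: the vertical force has risen to 8 N at the expected height. I'll release and rise straight up.

>>> servo_tool([
  [[0,0,0.03],[0,0,0],-1],
  [[0,0,0],[0,0,0],-0.5],
  [[0,0,0],[0,0,0],-0.35],
  [[0,0,0],[0,0,0],-0.35],
  [[0,0,0],[0,0,0],-0.35],
  [[0,0,0.3],[0,0,0],-0.35],
  [[0,0,0.6],[0,0,0],-0.35],
  [[0,0,0.9],[0,0,0],-0.35],
  [[0,0,1],[0,0,0],-0.3],
  [[0,-0.8,1],[0,0,0],-0.3],
  [[0,-0.8,1],[0,0,0],-0.3],
  [[0,-0.4,0.5],[0,0,0],-0.3],
])

```text
time_s: 26.08
tool_pos: [0.4976, 0.158, 0.2996]
tcp_rot: [179.8, -0.1, 89.9]
wrist_force: [-0.3, -0.2, 0.7]
finger_gap: 0.0325
gripper_force: 0.0
```

```bash
python3 - <<'E'
from eye import *
w=cam("wrist"); s=cam("scene"); o=r.get_obs(); print(o["time_s"],o["tool_pos"],o["wrist_force"])
e=(.4963,.2091,.143); x,y=map(int,proj(s,e)); u,v=map(int,proj(w,e)); j=proj(w,(.495,.2105,.09)); print(u,v,j)
h=cv2.cvtColor(w["image"],cv2.COLOR_BGR2HSV); b=blobs(cv2.inRange(h,(100,100,125),(130,255,255)),None,30)[:2]; print(b); print([plane(w,q[1:3],.194) for q in b])
a=w["image"][max(0,v-100):,:][:250,u-100:u+100]; a=cv2.copyMakeBorder(a,0,250-a.shape[0],0,200-a.shape[1],0)
b=s["image"][y-50:y+50,x-40:x+40]
cv2.imwrite("pics/w10.png",np.hstack([cv2.resize(a,(400,500)),cv2.resize(b,(400,500))]))
E
```

```text
26.175 [0.4977 0.1582 0.2991] [-0.3865  0.1856  0.0769]
316 137 [315.5058 132.7768]
[(395, 315.8, 140.9, 305, 130, 23, 23)]
[array([0.4955, 0.2094, 0.194 ])]
```

View pics/w10.png

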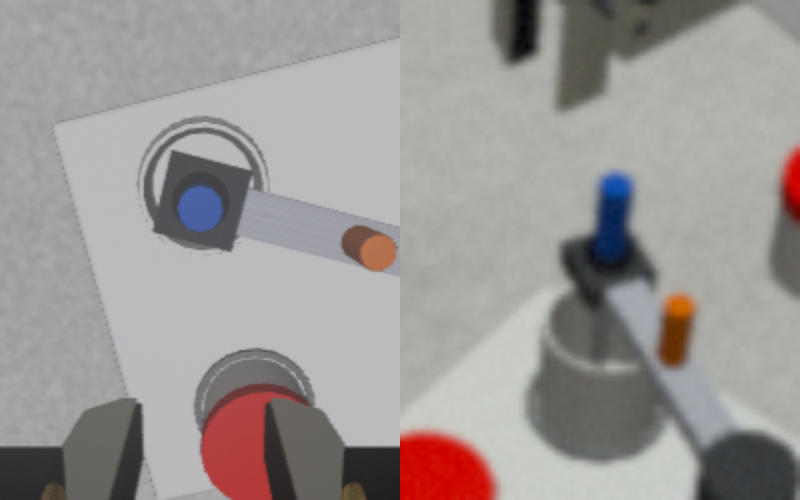

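The rod stands upright in the eye with its collar seated and its shaft visible inside the jar. The jar and lidded jar are in their seats, and the gripper is clear.

```bash
python3 -c "
from rig import sign_off
print(sign_off())"
```

```text
the job is handed in; nothing more can be done
None
```

The job is handed in: the guide arm's eye is over the open jar, 2–3 mm off centre by my last view, and the stirring rod hangs through it by its collar, released, with both jars still in their seats.

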